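Bring the culture dish under the magnifier with the folding crank

ROBOT

A 6-joint arm with a two-finger parallel gripper is mounted at the origin on a cart in front of the work surface, level with it; the furniture and walls round the work are solid. World frame = base frame: x ahead of the robot, y to its left, z up, the work surface at z = 0. Lengths are in m, angles in degrees, forces in N, time in s.
With the tool pointing down it reaches from about 0.35 to 0.875 m from the base axis. Payload 4.2 kg.
Tool frame: the origin (TCP) lies on the centre line of the jaws, within the pads' length; the fingertips stand 8 mm ahead of it and the grasp point (between the pads) lies 11 mm behind it; z points along the fingers, y is the direction in which the jaws open and shut (so a half turn about z gives the same grasp; the last joint's range is limited). The gripper opens to 87 mm and grips with 3 to 60 N. Pads are 19 mm wide; open, the fingers measure 117 mm over their backs; the gripper's body (75 mm by 190 mm) begins 51 mm behind the grasp point.
Start: joints at [86.551, 22.042, 0.453, 0, -68.411, -14.817], TCP at [0.196, 0.593, 0.231] pointing down, gripper open.
Joint ranges: [-179.83, 179.83], [-69.29, 118.12], [-61.27, 80.66], [-181.25, 117.63], [-171.15, -9.14], [-177.46, 177.46]. Speed limits (degrees/s): [159.86, 159.86, 180, 180, 180, 180].

INTERFACE

Orientations are given as a 3x3 rotation matrix whose columns are the frame's x, y, z axes.
In Python, from station import sense, capture, finish_job, recognise gives the robot as it stands.
- The arm moves only by the tool apply_moves, never from a script. Its argument "plan" is a list that holds one entry, the list of rows, each a list of 7 numbers: the opening in per cent of the stroke, from 0 (shut) to 100 (fully open), then the shift along the world's x, y, z in units of 25 mm (1.0 is 25 mm), then the turn, a rotation vector about the world's x, y, z in rad. A call has 1 to 12 rows; each row shifts and turns the pose as measured when the row begins; what a row does not reach is not made up. A row lasts 1/12 s, in which the tool goes at most 41.7 mm and 7.16 degrees, less where a joint would pass 70% of its speed; a pose out of reach is approached as far as the arm can. A call is refused whole if a number of a shift passes 1 or a number of a turn 0.125, either way. A call with a gripper value outside its range is refused whole. The fingers move at their own pace and stop on an object; the grip force is fixed at half the most. Time passes only in rows, so rows that do not move let the fingers close. It gives the time, the measured TCP pose, the force and the opening at its end, in the units of the state.
- sense(): the state, without advancing time (a new reading comes with each control period).
- capture(name): name is "scene" or "top"; returns a dict with "pixels" (400x640x3 uint8, red, green, blue), "depth" (400x640 float32, m along the optical axis (not along the pixel's ray), 0 where there is no reading), "mtx" (3x3 intrinsics, pixels), "distortion" ([k1, k2, p1, p2, k3] as OpenCV has them; the pictures are not rectified), "R" (3x3) and "t" (3): a world point X has camera coordinates R X + t. Camera axes: x right, y down, z forward; pixel columns grow to the right and rows downward; lengths in m; the calibration is good to about 2 mm. A picture is of the moment at which its call begins.
- finish_job(): hands the job in, once; it reports no verdict.
Trained networks look in a picture, given as the dict that the camera call returned (one of the last four; its "shot" number tells which), for a name from the list of things; names that differ only in an ending like _2 or _b are one class to them, and where a whole thing is asked for, a point or a joint stands for the part that bears it (a point fixed in the world has none). Each returns a list of dicts, best first, with "score" (0 to 1); they miss things now and then, are a little off and sometimes report something else, mostly with a low value. They report only what shows in the picture. A call takes as long as a camera call.
- recognise(label, picture): "at" ([x, y, z] in m, in the coordinates of the camera as it stood for that picture, good to about 4 mm: the middle of the surface that is visible of it).
The state is a dict: "time_s": time; "joints": joint angles; "joint_velocities": joint speeds; "effort": joint torques, N m; "tcp_pos": TCP position; "ee_rot": TCP orientation; "wrist_force": force on the tool from outside, world axes, zero at the start; "moment": the same for the moment, N m; "gripper_width": opening from 0.0 (shut) to 1.0 (fully open).
Only numpy, scipy, OpenCV 4.12 (cv2) and the standard library are available. Lean on these libraries where they do the work, as an engineer would, in place of code of your own. Each camera call takes 0.05 s, during which the arm holds its last target.

TASK

On the magnifier stand, swing the folded crank handle of the handwheel up until it clicks upright, which frees the wheel. Then turn the wheel counter-clockwise (seen from above) by that handle as far as it goes, so that the dish carriage comes to its stop under the lens, and let go with the handle left upright. Do not touch the dish or its carriage.

Things in the scene. Friction and masses are not known exactly. Their poses are not given: they have to be found in the camera images.
- stand: Fixed grey magnifier stand, base 185 x 295 x 12 mm. Origin on the bench under the axle of its flat 104 mm handwheel (top face 50 mm up); z up. Crank hinge: 58 mm from the axle, 74 mm up, at the start 40 deg from +x towards +y; lugs and two-tined lock post there reach 84 mm up. The wheel turns counter-clockwise 1.75 rad to its stop. Lens 104 mm wide, 80 to 88 mm up, centred at x +32, y -145 mm.
- handle_grip (a point): Centre of the black ball knob (24 mm diameter) ending the crank handle, 60 mm from its hinge, on a steel rod 11 mm thick. Folded, the handle lies level from the hinge across the wheel, 24 mm above its face (centre line), so the ball is almost over the axle, 74 mm up. Upright, it stands straight above the hinge, 134 mm up; turning the wheel moves it on a circle of 58 mm radius round the axle.
- crank_handle (a joint): Fold angle about the level hinge pin (tangent to the wheel): 0 folded flat, 1.57 rad upright, at its stop. A spring detent holds it at both ends: about 1 to 2 N at the grip swings it, past half-way it snaps upright. Below about 1.1 rad the tail behind the hinge sits between the tines of the lock post and blocks the wheel; upright, the wheel turns with 2 to 3 N at the handle.
- dish_carriage: Aluminium carriage, 100 x 100 mm, beside the wheel, with a covered 90 mm petri dish clipped on it. Origin at bench height under the dish's centre. Slides along the stand's x at y -145 mm, driven by the wheel through a rack, 30 mm per rad: from x -20 mm at the start to x +32 mm under the lens, at the wheel's stop (stand frame).

How it is judged:
By the outcome, as a careful person would: the job done as asked, in the order asked, and still so for the second after the job is handed in, with the robot touching nothing.
It also fails if it takes over 40 s, if anything falls off the work surface, if the arm or the gripper's body presses on something with over 40 N, if the wrist force passes 120 N, or if a joint passes its speed limit or range.

## Working session

There is one attempt and no reset: what is moved stays moved. The work goes in short steps, Python scripts to look and compute and a tool call to move; the robot and the scene stay as the last step left them, time stands still between calls to the robot, and variables do not carry over. Pictures are saved under pics/ and viewed, and the job is handed in when it is done.

Besides the shell and the picture viewer there is one more tool, called after "Emit:" as name(argument=value, ...) on one line, values as JSON. apply_moves: Moves the arm, as the interface text tells. Its arguments: {"type":"object","properties":{"plan":{"type":"array","items":{"type":"array","items":{"type":"array","items":{"type":"number"}}}}},"required":["plan"]}

```bash
mkdir -p pics; ls; cat > h.py <<'E'
import numpy as np, cv2
from station import sense, capture, finish_job, recognise
def save(p,n): cv2.imwrite('pics/'+n+'.png', p['pixels'][:,:,::-1])
def toworld(p,at): return np.array(p['R']).T@(np.array(at)-np.array(p['t']))
def proj(p,X):
    r,_=cv2.Rodrigues(np.array(p['R'])); q,_=cv2.projectPoints(np.array(X,float).reshape(-1,1,3),r,np.array(p['t']),np.array(p['mtx']),np.array(p['distortion'])); return q.reshape(-1,2)
def cloud(p):
    d=p['depth']; v,u=np.mgrid[0:400,0:640]
    n=cv2.undistortPoints(np.stack([u,v],-1).reshape(-1,1,2).astype(float),np.array(p['mtx']),np.array(p['distortion'])).reshape(400,640,2)
    c=np.dstack([n[...,0]*d,n[...,1]*d,d]); return (c-np.array(p['t']))@np.array(p['R'])
E
python3 - <<'E'
from h import *
for c in ['scene','top']:
    p=capture(c); save(p,c+'0')
    C=-np.array(p['R']).T@np.array(p['t']); print(c,C.round(3))
    for l in ['stand','handle_grip','crank_handle','dish_carriage']:
        for r in recognise(l,p)[:2]: print(l,round(r['score'],2),toworld(p,r['at']).round(4),proj(p,toworld(p,r['at'])).round(0))
    np.save(c+'0.npy',cloud(p))
print(sense())
E
```

```text
pics
scene [ 0.978 -0.479  0.773]
stand 0.57 [ 0.6156 -0.2867  0.0257] [[294. 236.]]
handle_grip 0.74 [ 0.6104 -0.1838  0.0792] [[329. 201.]]
crank_handle 0.69 [ 0.6122 -0.1853  0.0795] [[329. 202.]]
dish_carriage 0.96 [ 0.5287 -0.3218  0.0321] [[262. 216.]]
top [ 0.496 -0.206  0.916]
stand 0.68 [ 0.5839 -0.2655  0.0275] [[359. 203.]]
handle_grip 0.93 [ 0.611  -0.1825  0.0823] [[313. 186.]]
crank_handle 0.83 [ 0.6103 -0.1839  0.083 ] [[314. 186.]]
dish_carriage 0.83 [ 0.5388 -0.3154  0.0388] [[388. 227.]]
{'time_s': 0.5, 'joints': array([ 8.65526682e+01,  2.20415302e+01,  4.47467631e-01, -3.08813010e-03,
       -6.84106432e+01, -1.48157012e+01]), 'joint_velocities': array([-0.04925359, -0.0797782 ,  0.02445824, -0.01072949, -0.05870408,
        0.01239994]), 'effort': array([ 1.73379858e-04, -3.90076125e+01,  1.87447679e+01,  4.22075137e+00,
        1.49480032e-02, -4.41251132e-05]), 'tcp_pos': array([0.19582483, 0.59346171, 0.23050833]), 'ee_rot': array([[ 9.49621650e-01, -3.13398658e-01, -5.49647796e-05],
       [-3.13398662e-01, -9.49621647e-01, -7.89693804e-05],
       [-2.74468467e-05,  9.22169216e-05, -9.99999995e-01]]), 'wrist_force': array([-0.08933299, -0.44279269,  0.11602724]), 'moment': array([-0.01814854,  0.02403701,  0.03185846]), 'gripper_width': 1.0002732172166902}
```

```bash
python3 - <<'E'
import cv2
a=cv2.imread('pics/top0.png')[100:320,220:500]; cv2.imwrite('pics/top0c.png',cv2.resize(a,None,fx=2.7,fy=2.7,interpolation=cv2.INTER_CUBIC))
a=cv2.imread('pics/scene0.png')[120:320,200:460]; cv2.imwrite('pics/scene0c.png',cv2.resize(a,None,fx=3,fy=3,interpolation=cv2.INTER_CUBIC))
E
```

```text
(no output)
```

View pics/top0.png

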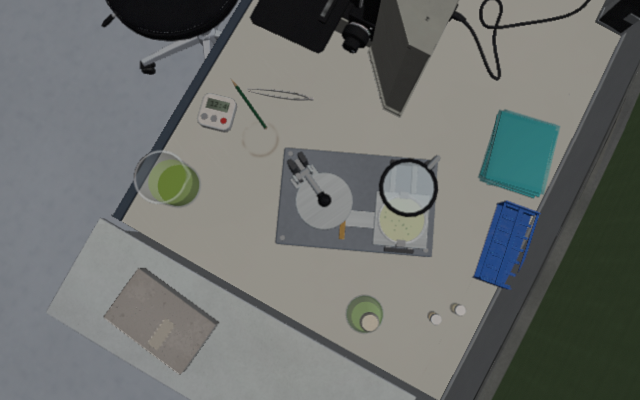

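View pics/scene0.png

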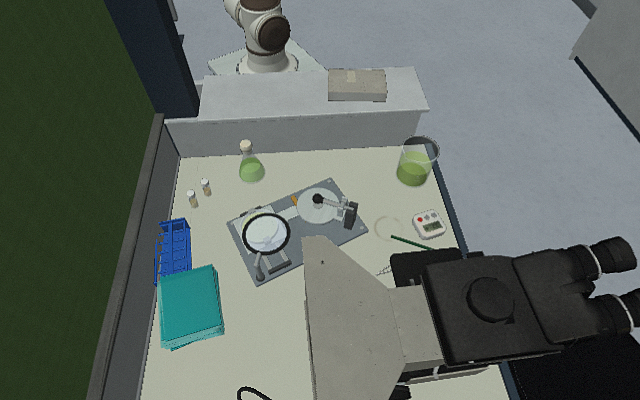

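```bash
sleep 1
```

```text
(no output)
```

View pics/top0c.png

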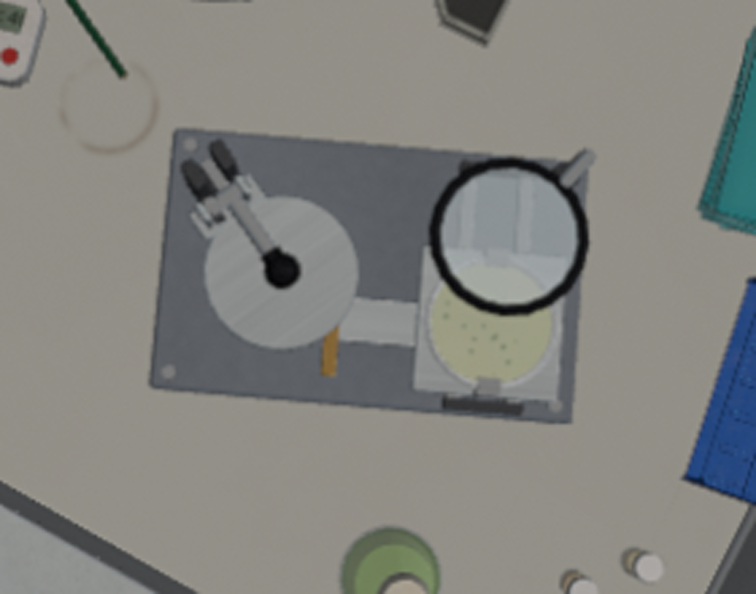

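View pics/scene0c.png

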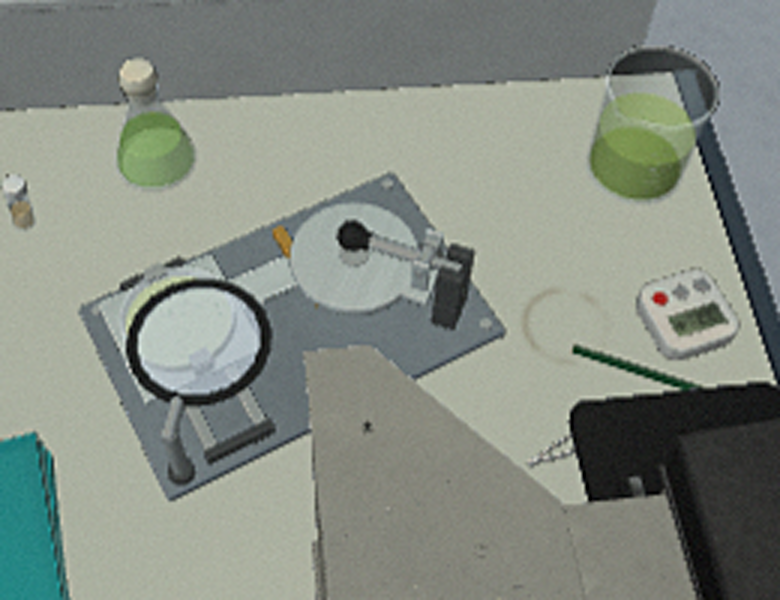

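```bash
python3 - <<'E'
from h import *
p=capture('top')
def ray(uv,z):
    n=cv2.undistortPoints(np.array(uv,float).reshape(-1,1,2),np.array(p['mtx']),np.array(p['distortion'])).reshape(-1,2)
    R=np.array(p['R']);C=-R.T@np.array(p['t']); d=np.c_[n,np.ones(len(n))]@R
    return C+d*((z-C[2])/d[:,2])[:,None]
f=lambda L:np.array(L)/2.7+[220,100]
c=ray(f([(175,128),(588,160),(570,422),(150,385)]),.012);print(c.round(4))
for i in range(4):
    e=c[(i+1)%4]-c[i];print(np.linalg.norm(e).round(4),np.degrees(np.arctan2(e[1],e[0])).round(1))
print('wheel',ray(f([(281,272),(205,272),(358,272),(281,196),(281,348)]),.05).round(4))
print('ball',ray(f([(282,269)]),.074),'lens',ray(f([(509,236)]),.086),'hinge',ray(f([(232,200)]),.078),'post',ray(f([(195,180),(222,158)]),.084))
P=np.load('top0.npy')
img=p['pixels'];d=p['depth']
# height map
z=np.where(d>0,P[...,2],0); cv2.imwrite('pics/hz.png',cv2.applyColorMap(np.clip(z*500,0,255).astype(np.uint8),2))
for v in range(20,400,40): print(v,[tuple(P[v,u].round(2)) if d[v,u]>0 else 0 for u in range(260,520,40)])
S=np.load('scene0.npy')
for u,v in [(310,240),(330,240),(320,260),(320,300),(350,300)]: print(S[v,u].round(3))
E
```

```text
[[ 0.6956 -0.1273  0.012 ]
 [ 0.6669 -0.418   0.012 ]
 [ 0.4838 -0.3977  0.012 ]
 [ 0.5151 -0.1081  0.012 ]]
0.2921 -95.6
0.1842 173.7
0.2913 83.8
0.1816 -6.1
wheel [[ 0.5878 -0.2004  0.05  ]
 [ 0.5889 -0.1497  0.05  ]
 [ 0.5868 -0.2518  0.05  ]
 [ 0.6392 -0.2014  0.05  ]
 [ 0.5371 -0.1995  0.05  ]]
ball [[ 0.58722579 -0.20127893  0.074     ]] lens [[ 0.60432423 -0.34748895  0.086     ]] hinge [[ 0.63255933 -0.16966435  0.078     ]] post [[ 0.6451674  -0.1461755   0.084     ]
 [ 0.65924702 -0.16385347  0.084     ]]
20 [(np.float64(0.88), np.float64(-0.1), np.float64(0.17)), (np.float64(0.87), np.float64(-0.17), np.float64(0.17)), (np.float64(0.93), np.float64(-0.24), np.float64(0.06)), (np.float64(0.87), np.float64(-0.3), np.float64(0.16)), (np.float64(0.81), np.float64(-0.34), np.float64(0.3)), (np.float64(0.93), np.float64(-0.46), np.float64(0.05)), (np.float64(0.95), np.float64(-0.56), np.float64(-0.0))]
60 [(np.float64(0.87), np.float64(-0.08), np.float64(0.0)), (np.float64(0.87), np.float64(-0.16), np.float64(0.0)), (np.float64(0.87), np.float64(-0.24), np.float64(0.0)), (np.flo
[... 2833 characters left out ...]
float64(-0.0)), (np.float64(0.33), np.float64(-0.37), np.float64(-0.0)), (np.float64(0.33), np.float64(-0.45), np.float64(-0.0)), (np.float64(0.35), np.float64(-0.48), np.float64(0.12))]
380 [(np.float64(0.3), np.float64(-0.1), np.float64(0.14)), (np.float64(0.3), np.float64(-0.16), np.float64(0.14)), (np.float64(0.3), np.float64(-0.22), np.float64(0.14)), (np.float64(0.29), np.float64(-0.28), np.float64(0.14)), (np.float64(0.26), np.float64(-0.37), np.float64(0.0)), (np.float64(0.26), np.float64(-0.44), np.float64(0.04)), (np.float64(0.29), np.float64(-0.47), np.float64(0.16))]
[ 0.767 -0.341  0.298]
[ 0.783 -0.316  0.297]
[ 0.801 -0.347  0.297]
[ 0.848 -0.38   0.297]
[ 0.872 -0.348  0.298]
```

Emit:
apply_moves(plan=[[[100,0.44,-0.88,0,0,0,-0.062],[100,0.44,-0.88,0,0,0,-0.062],[100,0.44,-0.88,0,0,0,-0.062],[100,0.44,-0.88,0,0,0,-0.062],[100,0.44,-0.88,0,0,0,-0.062],[100,0.44,-0.88,0,0,0,-0.062],[100,0.44,-0.88,0,0,0,-0.062],[100,0.44,-0.88,0,0,0,-0.062],[100,0.44,-0.88,0,0,0,-0.062],[100,0.44,-0.88,0,0,0,-0.062],[100,0.44,-0.88,0,0,0,-0.062],[100,0.44,-0.88,0,0,0,-0.062]]])

```text
time_s: 1.55
tcp_pos: [0.3299, 0.3215, 0.2305]
ee_rot: [[0.462, -0.887, 0.003], [-0.887, -0.462, 0.003], [-0.002, -0.004, -1.0]]
wrist_force: [1.0, -1.1, 0.1]
gripper_width: 0.997
```

Emit:
apply_moves(plan=[[[100,0.44,-0.88,0,0,0,-0.062],[100,0.44,-0.88,0,0,0,-0.062],[100,0.44,-0.88,0,0,0,-0.062],[100,0.44,-0.88,0,0,0,-0.062],[100,0.44,-0.88,0,0,0,-0.062],[100,0.44,-0.88,0,0,0,-0.062],[100,0.44,-0.88,0,0,0,-0.062],[100,0.44,-0.88,0,0,0,-0.062],[100,0.44,-0.88,0,0,0,-0.062],[100,0.44,-0.88,0,0,0,-0.062],[100,0.44,-0.88,0,0,0,-0.062],[100,0.44,-0.88,0,0,0,-0.062]]])

```text
time_s: 2.55
tcp_pos: [0.4665, 0.0433, 0.2347]
ee_rot: [[-0.296, -0.955, 0.014], [-0.955, 0.296, 0.004], [-0.008, -0.012, -1.0]]
wrist_force: [0.1, 0.6, 1.0]
gripper_width: 1.001
```

Emit:
apply_moves(plan=[[[100,0.44,-0.88,0,0,0.003,-0.062],[100,0.44,-0.88,0,0,0.003,-0.062],[100,0.44,-0.88,0,0,0.003,-0.062],[100,0.44,-0.88,0,0,0.003,-0.062],[100,0.44,-0.88,0,0,0.003,-0.062],[100,0.44,-0.88,0,0,0.003,-0.062],[100,0.44,-0.88,0,0,0,-0.062],[100,0.44,-0.88,0,0,0,-0.062],[100,0.44,-0.88,0,0,0,-0.062],[100,0.44,-0.88,0,0,0,-0.062],[100,0.3,-0.6,0,0,0,-0.062],[100,0,0,0,0,0,0]]])

```text
time_s: 3.55
tcp_pos: [0.59, -0.2091, 0.2359]
ee_rot: [[-0.854, -0.52, 0.002], [-0.52, 0.854, 0.001], [-0.003, -0.0, -1.0]]
wrist_force: [0.5, 0.3, -0.0]
gripper_width: 1.001
```

```bash
cat > st.py <<'E'
from h import *
s=sense();R=s['ee_rot'];print(s['time_s'],s['tcp_pos'].round(4),'yaw',np.degrees(np.arctan2(R[1,1],R[0,1])).round(1),'z',R[:,2].round(4),'corr',np.cross(R[:,2],[0,0,-1]).round(4),'F',s['wrist_force'].round(1),'w',round(s['gripper_width'],3),'j',s['joints'].round(0))
print('grasp pt',(s['tcp_pos']-.011*R[:,2]).round(4))
E
python3 st.py
```

```text
3.55 [ 0.59   -0.2091  0.2359] yaw 121.3 z [ 0.0023  0.0012 -1.    ] corr [-0.0012  0.0023  0.    ] F [ 0.5  0.3 -0. ] w 1.001 j [ -5.  22.   1.  -0. -69. -54.]
grasp pt [ 0.59   -0.2091  0.2469]
```

Emit:
apply_moves(plan=[[[100,-0.02,0.07,-0.65,0,0,0.01],[100,-0.02,0.07,-0.65,0,0,0.01],[100,-0.02,0.07,-0.65,0,0,0.01],[100,-0.02,0.07,-0.65,0,0,0.01],[100,-0.02,0.05,-0.65,0,0,0],[100,0,0,-0.65,0,0,0],[100,0,0,-0.65,0,0,0],[100,0,0,-0.65,0,0,0],[100,0,0,-0.65,0,0,0],[100,0,0,-0.4,0,0,0],[100,0,0,-0.2,0,0,0],[100,0,0,0,0,0,0]]])

```text
time_s: 4.55
tcp_pos: [0.5857, -0.1966, 0.0708]
ee_rot: [[-0.825, -0.565, 0.008], [-0.565, 0.825, 0.002], [-0.007, -0.003, -1.0]]
wrist_force: [0.0, 0.1, -0.6]
gripper_width: 1.001
```

```bash
python3 st.py; python3 - <<'E'
from h import *
for c in ['top','scene']:
    p=capture(c); save(p,c+'1')
    a=p['pixels'][100:300,220:460,::-1]; cv2.imwrite('pics/%s1c.png'%c,cv2.resize(a,None,fx=3,fy=3,interpolation=cv2.INTER_CUBIC))
E
```

```text
4.55 [ 0.5857 -0.1966  0.0708] yaw 124.4 z [ 0.0076  0.0018 -1.    ] corr [-0.0018  0.0076  0.    ] F [ 0.   0.1 -0.6] w 1.001 j [ -4.  30. -12.  -0. -48. -52.]
grasp pt [ 0.5856 -0.1967  0.0818]
```

View pics/scene1c.png

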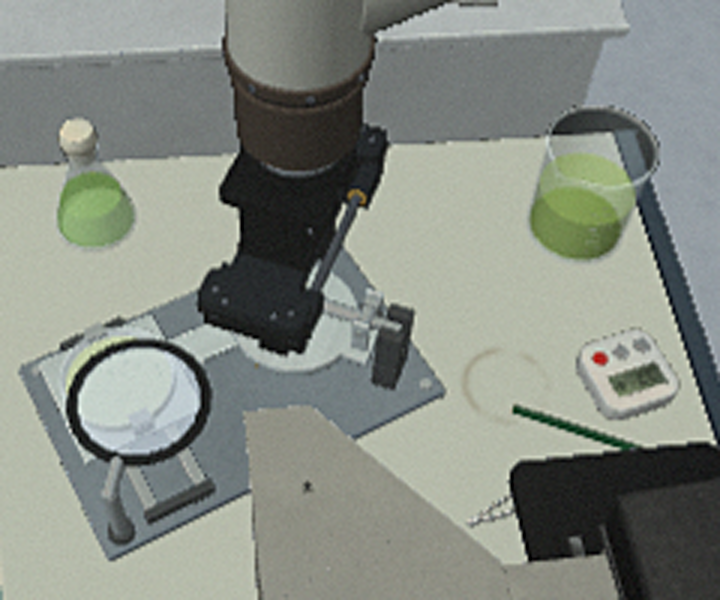

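Emit:
apply_moves(plan=[[[100,0.07,-0.17,-0.23,0,0.006,0],[100,0,0,0,0,0,0],[70,0,0,0,0,0,0],[55,0,0,0,0,0,0],[45,0,0,0,0,0,0],[40,0,0,0,0,0,0],[40,0,0,0,0,0,0]]])

```text
time_s: 5.23
tcp_pos: [0.5915, -0.2024, 0.0705]
ee_rot: [[-0.825, -0.565, 0.012], [-0.565, 0.825, -0.0], [-0.01, -0.007, -1.0]]
wrist_force: [-0.3, 0.3, 0.5]
gripper_width: 0.709
```

```bash
python3 st.py; python3 - <<'E'
from h import *
p=capture('top'); a=p['pixels'][100:300,220:460,::-1]; cv2.imwrite('pics/top2c.png',cv2.resize(a,None,fx=3,fy=3,interpolation=cv2.INTER_CUBIC))
E
```

```text
5.2333 [ 0.5915 -0.2024  0.0705] yaw 124.4 z [ 1.220e-02 -1.000e-04 -9.999e-01] corr [0.0001 0.0122 0.    ] F [-0.3  0.3  0.5] w 0.709 j [ -4.  30. -11.  -0. -48. -51.]
grasp pt [ 0.5914 -0.2024  0.0815]
```

View pics/top2c.png

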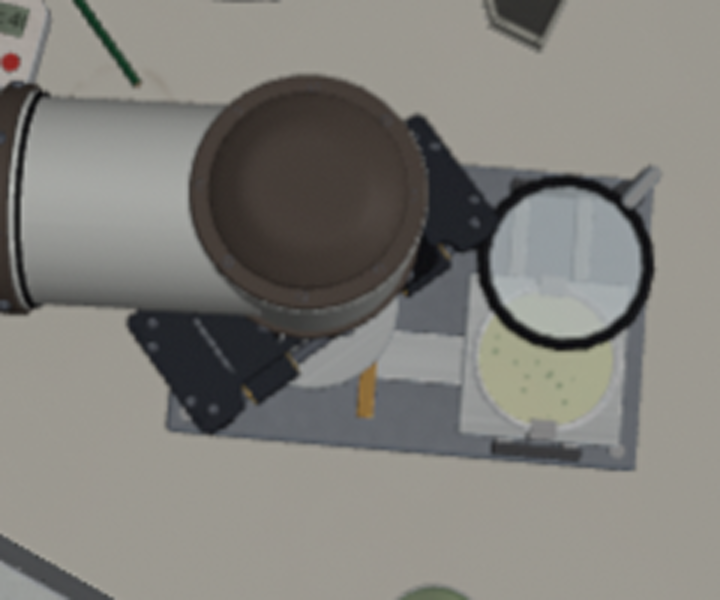

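Emit:
apply_moves(plan=[[[60,-0.1,0.04,-0.2,0,0.006,0],[60,-0.05,0.02,-0.1,0,0.006,0],[60,0,0,0,0,0,0]]])

```text
time_s: 5.53
tcp_pos: [0.5874, -0.2007, 0.0625]
ee_rot: [[-0.825, -0.565, -0.001], [-0.565, 0.825, -0.0], [0.0, 0.0, -1.0]]
wrist_force: [-0.1, -0.1, 0.1]
gripper_width: 0.6
```

```bash
python3 st.py
```

```text
5.5333 [ 0.5874 -0.2007  0.0625] yaw 124.4 z [-5.e-04 -1.e-04 -1.e+00] corr [ 0.0001 -0.0005  0.    ] F [-0.1 -0.1  0.1] w 0.6 j [ -4.  31. -12.   0. -48. -52.]
grasp pt [ 0.5874 -0.2007  0.0735]
```

Emit:
apply_moves(plan=[[[45,0,0,0,0,0,0],[35,0,0,0,0,0,0],[30,0,0,0,0,0,0],[25,0,0,0,0,0,0],[20,0,0,0,0,0,0],[10,0,0,0,0,0,0],[0,0,0,0,0,0,0],[0,0,0,0,0,0,0]]])

```text
time_s: 6.2
tcp_pos: [0.5874, -0.201, 0.062]
ee_rot: [[-0.825, -0.565, -0.001], [-0.565, 0.825, -0.001], [0.001, 0.0, -1.0]]
wrist_force: [0.1, -0.5, -0.1]
gripper_width: 0.249
```

```bash
python3 st.py
```

```text
6.2 [ 0.5874 -0.201   0.062 ] yaw 124.4 z [-1.1e-03 -6.0e-04 -1.0e+00] corr [ 0.0006 -0.0011  0.    ] F [ 0.1 -0.5 -0.1] w 0.249 j [ -4.  31. -12.   0. -47. -52.]
grasp pt [ 0.5874 -0.201   0.073 ]
```

Emit:
apply_moves(plan=[[[0,0,0,0,0,0,0],[0,0,0,0.2,0,0,0],[0,0,0,0.2,0,0,0]]])

```text
time_s: 6.45
tcp_pos: [0.5877, -0.2007, 0.0712]
ee_rot: [[-0.825, -0.565, -0.001], [-0.565, 0.825, -0.0], [0.001, 0.0, -1.0]]
wrist_force: [3.1, 1.1, -4.1]
gripper_width: 0.251
```

```bash
python3 st.py
```

```text
6.45 [ 0.5877 -0.2007  0.0712] yaw 124.4 z [-1.e-03 -1.e-04 -1.e+00] corr [ 0.0001 -0.001   0.    ] F [ 3.1  1.1 -4.1] w 0.251 j [ -4.  30. -11.   0. -49. -52.]
grasp pt [ 0.5877 -0.2007  0.0822]
```

Emit:
apply_moves(plan=[[[0,0.04,0.03,0.23,0,0,0],[0,0.06,0.04,0.23,0,0,0],[0,0.08,0.05,0.23,0,0,0],[0,0.1,0.07,0.22,0,0,0],[0,0.12,0.08,0.2,0,0,0],[0,0.14,0.09,0.19,0,0,0]]])

```text
time_s: 6.95
tcp_pos: [0.604, -0.1899, 0.1062]
ee_rot: [[-0.825, -0.565, 0.004], [-0.565, 0.825, 0.002], [-0.004, -0.001, -1.0]]
wrist_force: [5.1, 2.2, -7.1]
gripper_width: 0.247
```

```bash
cat >> st.py <<'E'
g=s['tcp_pos']-.011*R[:,2]; h=np.array([.636,-.168,.074]);u=np.array([.831,.556,0]);t=np.array([-.556,.831,0])
d=g-h; print('r',(-d@u).round(4),'tan',(d@t).round(4),'z',d[2].round(4),'theta',np.degrees(np.arctan2(d[2],-d@u)).round(1),'rad',np.hypot(d[2],d@u).round(4))
a=g-np.array([.588,-.2005,0]);print('wheel ang',np.degrees(np.arctan2(a[1],a[0])).round(1),'R',np.hypot(a[0],a[1]).round(4))
E
python3 st.py
```

```text
6.95 [ 0.604  -0.1899  0.1062] yaw 124.4 z [ 0.0035  0.0017 -1.    ] corr [-0.0017  0.0035  0.    ] F [ 5.1  2.2 -7.1] w 0.247 j [ -3.  29.  -8.  -0. -53. -53.]
grasp pt [ 0.6039 -0.1899  0.1172]
r 0.0388 tan -0.0003 z 0.0432 theta 48.0 rad 0.0581
wheel ang 33.7 R 0.0191
```

Emit:
apply_moves(plan=[[[0,0.16,0.11,0.13,0,0,0],[0,0.17,0.11,0.12,0,0,0],[0,0.18,0.12,0.11,0,0,0],[0,0.18,0.12,0.09,0,0,0],[0,0.2,0.13,0.07,0,0,0]]])

```text
time_s: 7.37
tcp_pos: [0.6267, -0.1741, 0.1191]
ee_rot: [[-0.826, -0.564, -0.001], [-0.564, 0.826, 0.001], [0.0, 0.002, -1.0]]
wrist_force: [2.1, -1.8, -7.4]
gripper_width: 0.244
```

```bash
python3 st.py
```

```text
7.3667 [ 0.6267 -0.1741  0.1191] yaw 124.3 z [-0.0013  0.0013 -1.    ] corr [-0.0013 -0.0013 -0.    ] F [ 2.1 -1.8 -7.4] w 0.244 j [ -1.  30.  -4.  -0. -56. -54.]
grasp pt [ 0.6267 -0.1741  0.1301]
r 0.0111 tan 0.0001 z 0.0561 theta 78.8 rad 0.0572
wheel ang 34.3 R 0.0469
```

Emit:
apply_moves(plan=[[[0,0.17,0.11,0.01,0,0,0],[0,0.16,0.11,0,0,0,0],[0,0.03,0.02,-0.02,0,0,0],[0,0,0,0,0,0,0]]])

```text
time_s: 7.7
tcp_pos: [0.6349, -0.1685, 0.1199]
ee_rot: [[-0.825, -0.565, -0.008], [-0.565, 0.825, -0.001], [0.008, 0.004, -1.0]]
wrist_force: [0.9, -3.1, -3.1]
gripper_width: 0.254
```

```bash
python3 st.py; python3 - <<'E'
from h import *
for c in ['top','scene']:
    p=capture(c); save(p,c+'3')
    a=p['pixels'][100:300,220:460,::-1]; cv2.imwrite('pics/%s3c.png'%c,cv2.resize(a,None,fx=3,fy=3,interpolation=cv2.INTER_CUBIC))
E
```

```text
7.7 [ 0.6349 -0.1685  0.1199] yaw 124.4 z [-0.0084 -0.0012 -1.    ] corr [ 0.0012 -0.0084  0.    ] F [ 0.9 -3.1 -3.1] w 0.254 j [ -1.  30.  -3.   0. -57. -55.]
grasp pt [ 0.635  -0.1685  0.1309]
r 0.0011 tan 0.0002 z 0.0569 theta 88.9 rad 0.0569
wheel ang 34.3 R 0.0569
```

View pics/scene3c.png

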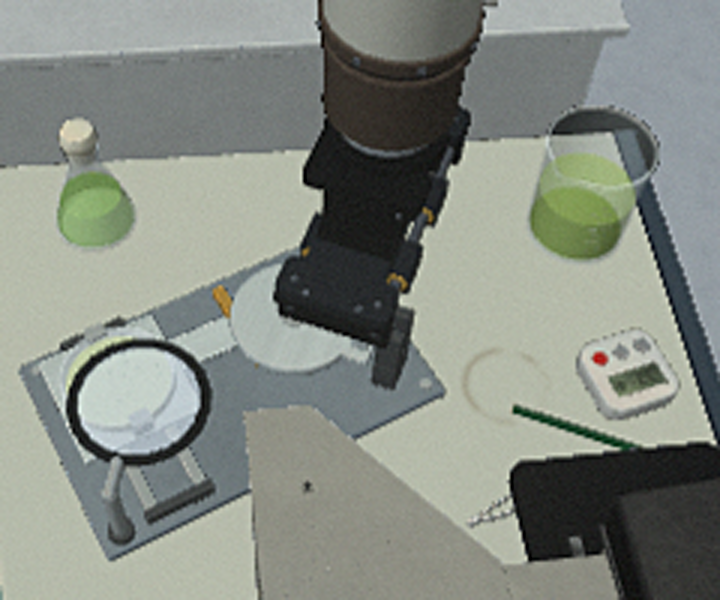

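Emit:
apply_moves(plan=[[[0,0.1,0.06,0,0,-0.008,0],[0,0.05,0.03,0,0,0,0],[0,0,0,0,0,0,0]]])

```text
time_s: 8.05
tcp_pos: [0.6347, -0.1684, 0.1199]
ee_rot: [[-0.826, -0.564, -0.008], [-0.564, 0.826, -0.003], [0.008, 0.002, -1.0]]
wrist_force: [0.5, -2.9, -3.0]
gripper_width: 0.25
```

```bash
python3 st.py
```

```text
8.05 [ 0.6347 -0.1684  0.1199] yaw 124.3 z [-0.0078 -0.0029 -1.    ] corr [ 0.0029 -0.0078  0.    ] F [ 0.5 -2.9 -3. ] w 0.25 j [ -1.  30.  -3.   0. -57. -55.]
grasp pt [ 0.6348 -0.1684  0.1309]
r 0.0013 tan 0.0004 z 0.0569 theta 88.7 rad 0.0569
wheel ang 34.5 R 0.0567
```

Emit:
apply_moves(plan=[[[0,-0.11,0.16,0,0.003,-0.008,0.087],[0,-0.13,0.15,0,0,0,0.087],[0,-0.14,0.14,0,0,0,0.087],[0,-0.15,0.13,0,0,0,0.087],[0,-0.16,0.12,0,0,0,0.087]]])

```text
time_s: 8.47
tcp_pos: [0.617, -0.1511, 0.1199]
ee_rot: [[-0.499, -0.867, 0.003], [-0.867, 0.499, 0.002], [-0.003, -0.002, -1.0]]
wrist_force: [-0.5, -3.5, -2.9]
gripper_width: 0.252
```

```bash
python3 st.py
```

```text
8.4667 [ 0.617  -0.1511  0.1199] yaw 150.1 z [ 0.0032  0.0018 -1.    ] corr [-0.0018  0.0032  0.    ] F [-0.5 -3.5 -2.9] w 0.252 j [  1.  28.  -6.  -0. -55. -31.]
grasp pt [ 0.617  -0.1512  0.1309]
r 0.0064 tan 0.0246 z 0.0569 theta 83.6 rad 0.0572
wheel ang 59.5 R 0.0572
```

Emit:
apply_moves(plan=[[[0,-0.17,0.1,0,0,0.003,0.087],[0,-0.18,0.085,0,0,0,0.087],[0,-0.19,0.065,0,0,0,0.087],[0,-0.195,0.05,0,0,0,0.087],[0,-0.2,0.03,0,0,0,0.087],[0,-0.2,0.01,0,0,0,0.087]]])

```text
time_s: 8.97
tcp_pos: [0.5875, -0.1433, 0.1198]
ee_rot: [[0.023, -1.0, 0.003], [-1.0, -0.023, 0.001], [-0.001, -0.003, -1.0]]
wrist_force: [-0.1, -3.0, -4.3]
gripper_width: 0.251
```

```bash
python3 st.py
```

```text
8.9667 [ 0.5875 -0.1433  0.1198] yaw -178.7 z [ 0.0028  0.0015 -1.    ] corr [-0.0015  0.0028  0.    ] F [-0.1 -3.  -4.3] w 0.251 j [  2.  26. -11.  -0. -53.  -0.]
grasp pt [ 0.5875 -0.1433  0.1308]
r 0.0266 tan 0.0475 z 0.0568 theta 64.9 rad 0.0628
wheel ang 90.5 R 0.0572
```

Emit:
apply_moves(plan=[[[0,-0.2,-0.005,0,0,0.003,0.083],[0,-0.2,-0.02,0,0,0,0.087],[0,-0.195,-0.04,0,0,0,0.087],[0,-0.19,-0.055,0,0,0,0.087],[0,-0.185,-0.07,0,0,0,0.087],[0,-0.18,-0.09,0,0,0,0.087],[0,-0.17,-0.105,0,0,0,0.087]]])

```text
time_s: 9.55
tcp_pos: [0.555, -0.1538, 0.1198]
ee_rot: [[0.609, -0.793, 0.008], [-0.793, -0.609, 0.004], [0.001, -0.009, -1.0]]
wrist_force: [0.4, -2.6, -4.1]
gripper_width: 0.252
```

```bash
python3 st.py
```

```text
9.55 [ 0.555  -0.1538  0.1198] yaw -142.5 z [ 0.0079  0.0044 -1.    ] corr [-0.0044  0.0079  0.    ] F [ 0.4 -2.6 -4.1] w 0.252 j [  0.  23. -15.  -0. -51.  37.]
grasp pt [ 0.5549 -0.1539  0.1308]
r 0.0595 tan 0.0568 z 0.0568 theta 43.7 rad 0.0823
wheel ang 125.3 R 0.0572
```

Emit:
apply_moves(plan=[[[0,-0.155,-0.12,0,-0.004,0.008,0.08],[0,-0.145,-0.135,0,0,0,0.08],[0,-0.13,-0.145,0,0,0,0.03]]])

```text
time_s: 9.8
tcp_pos: [0.5489, -0.1612, 0.12]
ee_rot: [[0.753, -0.658, 0.016], [-0.658, -0.753, 0.006], [0.008, -0.015, -1.0]]
wrist_force: [13.4, 12.9, -11.6]
gripper_width: 0.247
```

```bash
python3 st.py; python3 - <<'E'
from h import *
for c in ['top','scene']:
    p=capture(c); save(p,c+'4')
    a=p['pixels'][100:300,220:460,::-1]; cv2.imwrite('pics/%s4c.png'%c,cv2.resize(a,None,fx=3,fy=3,interpolation=cv2.INTER_CUBIC))
E
```

```text
9.8 [ 0.5489 -0.1612  0.12  ] yaw -131.1 z [ 0.0156  0.0063 -0.9999] corr [-0.0063  0.0156  0.    ] F [ 13.4  12.9 -11.6] w 0.247 j [ -0.  23. -16.  -0. -51.  50.]
grasp pt [ 0.5487 -0.1613  0.131 ]
r 0.0688 tan 0.0541 z 0.057 theta 39.6 rad 0.0893
wheel ang 135.0 R 0.0555
```

View pics/top4c.png

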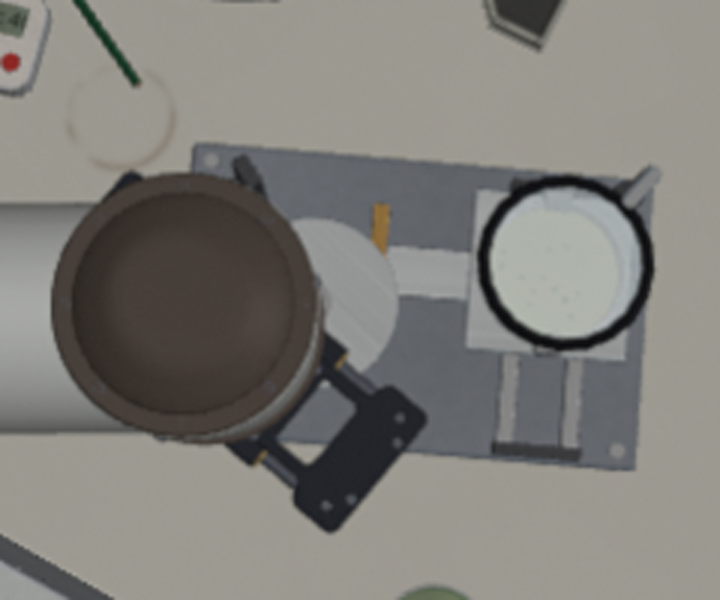

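Emit:
apply_moves(plan=[[[0,0,0,0,-0.006,0.012,0],[0,0,0,0,0,0,0],[30,0,0,0,0,0,0],[40,0,0,0,0,0,0],[50,0,0,0,0,0,0],[60,0,0,0,0,0,0],[70,0,0,0,0,0,0],[80,0,0,0,0,0,0],[80,0,0,0,0,0,0]]])

```text
time_s: 10.65
tcp_pos: [0.5521, -0.1591, 0.1236]
ee_rot: [[0.752, -0.659, 0.014], [-0.659, -0.752, 0.002], [0.009, -0.011, -1.0]]
wrist_force: [0.0, 0.3, -0.4]
gripper_width: 0.67
```

```bash
python3 st.py
```

```text
10.65 [ 0.5521 -0.1591  0.1236] yaw -131.2 z [ 0.0138  0.0021 -0.9999] corr [-0.0021  0.0138  0.    ] F [ 0.   0.3 -0.4] w 0.67 j [  0.  23. -16.  -0. -51.  49.]
grasp pt [ 0.552  -0.1591  0.1346]
r 0.0649 tan 0.0541 z 0.0606 theta 43.0 rad 0.0887
wheel ang 131.0 R 0.0548
```

Emit:
apply_moves(plan=[[[80,0,0,0.3,0,0,0],[80,0,0,0.5,0,0,0],[80,0,0,0.6,0,0,0],[80,0,0,0.6,0,0,0],[80,0,0,0.6,0,0,0],[80,-0.3,0.5,0.4,0,0,0],[80,-0.4,0.8,0,0,0,0],[80,-0.4,0.8,0,0,0,0],[80,-0.4,0.8,0,0,0,0],[80,-0.4,0.8,0,0,0,0],[80,-0.4,0.8,0,0,0,0],[80,-0.4,0.8,0,0,0,0]]])

```text
time_s: 11.65
tcp_pos: [0.4845, -0.0257, 0.2089]
ee_rot: [[0.747, -0.664, 0.022], [-0.664, -0.747, 0.001], [0.016, -0.016, -1.0]]
wrist_force: [0.1, -0.1, 0.9]
gripper_width: 0.798
```

```bash
python3 st.py; python3 - <<'E'
from h import *
for c in ['top','scene']:
    p=capture(c); save(p,c+'5')
    a=p['pixels'][100:300,220:460,::-1]; cv2.imwrite('pics/%s5c.png'%c,cv2.resize(a,None,fx=3,fy=3,interpolation=cv2.INTER_CUBIC))
    for l in ['handle_grip','dish_carriage','crank_handle']:
        for r in recognise(l,p)[:1]: print(c,l,round(r['score'],2),toworld(p,r['at']).round(4))
    print(proj(p,[[.5477,-.1588,.134],[.588-.0415,-.2005+.0405,.134],[.588-.0375,-.2005+.0439,.134]]).round(1))
E
```

```text
11.65 [ 0.4845 -0.0257  0.2089] yaw -131.6 z [ 0.0225  0.0013 -0.9997] corr [-0.0013  0.0225  0.    ] F [ 0.1 -0.1  0.9] w 0.798 j [ 16.   9. -21.   0. -59.  32.]
grasp pt [ 0.4842 -0.0257  0.2199]
r 0.047 tan 0.2026 z 0.1459 theta 72.2 rad 0.1533
wheel ang 120.7 R 0.2033
top handle_grip 0.56 [ 0.5418 -0.1605  0.144 ]
top dish_carriage 0.7 [ 0.5985 -0.2977  0.0253]
top crank_handle 0.47 [ 0.5439 -0.1606  0.1403]
[[298.5 220.4]
 [299.2 221.1]
 [297.1 218.7]]
scene handle_grip 0.76 [ 0.5493 -0.1624  0.1089]
scene dish_carriage 0.58 [ 0.6354 -0.3285  0.0304]
scene crank_handle 0.45 [ 0.5522 -0.1609  0.1111]
[[322.9 163.5]
 [322.1 163.4]
 [324.3 163.9]]
```

View pics/top5c.png

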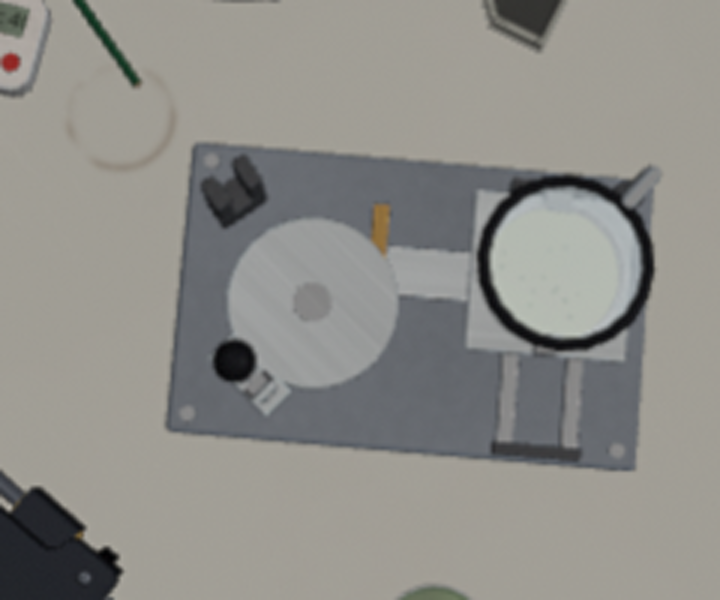

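View pics/scene5c.png

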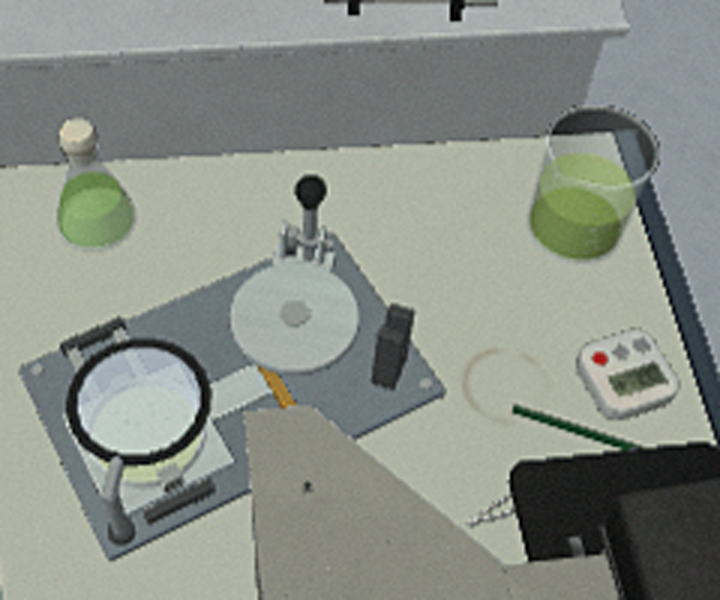

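```bash
python3 - <<'E'
import cv2,numpy as np
for c,sl in [('top',np.s_[160:222,374:432]),('top',np.s_[165:190,335:352]),('scene',np.s_[215:268,240:300]),('top',np.s_[100:140,390:420])]:
    A=[cv2.imread(f'pics/{c}{i}.png',0).astype(np.float64) for i in (4,5)]
    a,b=A[0][sl],A[1][sl]; print(c,np.abs(a-b).mean().round(2),cv2.phaseCorrelate(a,b))
    # ecc
    W=np.eye(2,3,dtype=np.float32)
    try: r,W=cv2.findTransformECC(a.astype(np.float32),b.astype(np.float32),W,cv2.MOTION_TRANSLATION);print(r,W[:,2])
    except Exception as e: print('x')
E
```

```text
top 4.39 ((0.016350955146062773, -0.029148776802621512), 1.0163623628180978)
0.9997466869654567 [-0.00986454  0.02979639]
top 3.83 ((-0.018067078595173314, 0.4175106833623481), 1.0310296101486964)
0.9989432153286173 [0.00285305 0.02318569]
scene 5.87 ((-0.07302211515325396, -0.03373002584468665), 0.9776752106750551)
0.9995904826799231 [-0.01012013 -0.02223078]
top 4.27 ((0.016731100273432276, -0.018347396940281868), 1.0117888961463644)
0.9999879319261917 [-0.0002771   0.00793079]
```

```bash
python3 - <<'E'
from h import *
finish_job()
E
```

```text
the job is handed in; nothing more can be done
```

The job is done and handed in at about 11.8 s of the 40 s allowed. The handle is upright, the wheel is against its counter-clockwise stop, and the dish carriage is under the lens.

**What I did:**
- I gripped the ball knob and swung the handle along its arc until it was upright. A further push outward did not move it, so I took it to be against its upright stop.
- I turned the wheel counter-clockwise with the tool turning along with it. At about 100° the force at the wrist rose to about 22 N, roughly 18 N of it sideways along the turn.
- I opened the jaws, lifted straight up and moved clear. The robot was touching nothing when I handed in.

**Last checks:**
- **Handle:** it stands upright in both pictures. The knob is within about a pixel of where it should be at the stop.
- **Wheel and carriage:** comparing the pictures at the stop and after release, the carriage and the orange pointer had not visibly moved. The dish is inside the lens ring.
- **Dish and carriage:** I did not touch either.

**Doubts:**
- The arm sprang back about 4 mm on release. One phase-correlation reading of the pointer showed a 0.4-pixel shift, but the finer ECC alignment showed only 0.02 pixels, so I judged that the wheel had stayed put.
- The recogniser put the knob within about 1 cm sideways, but up to 25 mm off in height. For the knob I relied on the pixel positions instead.

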